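# Lever up the floor-drain grate

## Task

Open the drain in the storeroom floor: press the yellow T-handle of the resting lifting lever down with the fingertips, so that its toe raises the heavy hinged grate smoothly until the grate's free edge stands at least 5 cm above the floor around it, and finish while still holding the handle down with the grate up. Only press the lever - do not lift it or drag it off its foot - keep your hands off the grate itself, and leave the tea boxes and the bottle where they stand.

Things in the scene. Friction and masses are not known exactly. Their poses are not given: they have to be found in the camera images.
- gully: Fixed raised floor slab of white tile, 60 mm high, with a square drain pit in a stainless frame. Origin at work-surface height under the middle of the lever's foot (to 8 mm); its +y points from the foot to the grate, the handle sticks out to -y, past the slab's edge (slab: x -180 to 180, y -80 to 400 mm).
- grate: Heavy stainless bar grate, 256 x 250 x 25 mm, about 3 kg, lying flush in the pit. Origin in the middle of its hinge line, at its top face; its -y axis points along the grate to the free edge 250 mm away, z is up while shut. Hinged about its x axis, it turns up freely and falls shut by its own weight.
- grate_edge (a point): Middle of the top of the grate's free edge, the side nearest the lever; 60 mm above the work surface (flush with the slab) while shut.
- lever: Loose steel lifting lever, 0.6 kg. Its cross-tube foot (28 mm diameter, 160 mm wide) stands on the slab as fulcrum; a flat toe, 50 mm wide, reaches 113 mm ahead of it (+y) under the grate's free edge; the shaft (22 mm tube) rises at 32 degrees to -y. Origin under the foot's middle. Shaft pressed to 10 degrees above level: edge up about 50 mm; 2 degrees: about 65 mm.
- lever_foot (a point): Centre of the lever's foot tube, 14 mm above the slab, 74 mm above the work surface: the point about which the lever rocks. The foot rolls up to 8 mm back towards the handle as the lever goes down.
- lever_handle (a point): Centre of the yellow T-handle, a level round bar, 28 mm diameter, 90 mm long, across the outer end of the shaft, 340 mm from the foot's centre; 254 mm above the work surface at rest, nothing below it. Pressed from above with 3 to 8 N it travels down and outwards on an arc about the foot; let go, it swings back up as the grate falls.
- tea_box: Bystander: navy tea carton, 66 x 150 x 120 mm high, origin under its centre. Stands on the work surface near the lever.
- fruit_tea_box: Bystander: red tea carton, 66 x 130 x 75 mm high, origin under its centre. Stands on the work surface near the lever.
- cleaner: Bystander: white cleaner bottle with blue cap, 64 mm diameter, 190 mm high, standing on the slab; origin under its centre.

How it is judged:
By the outcome, as a careful person would: the job done as asked, in the order asked, and still so for the second after the job is handed in, while the arm keeps its last pose, push and grip.
It also fails if it takes over 29 s, if anything falls off the work surface, if the arm or the gripper's body presses on something with over 40 N, if the wrist force passes 120 N, or if a joint passes its speed limit or range.

## Robot

A 6-joint arm with a two-finger parallel gripper is mounted at the origin on the work surface. World frame = base frame: x ahead of the robot, y to its left, z up, the work surface at z = 0. Lengths are in m, angles in rad, forces in N, time in s.
With the tool pointing down it reaches from about 0.35 to 0.925 m from the base axis. Payload 6.4 kg.
Tool frame: the origin (TCP) lies midway between the tips of the shut fingers; the grasp point (between the pads) lies 19 mm behind it (grasp_offset is the distance from the TCP to the grasp point, in m); z points along the fingers, y is the line along which they close (so a half turn about z gives the same grasp; the last joint's range is limited). The gripper opens to 85 mm and grips with 20 to 120 N. Pads are 22 mm wide; open, the fingers measure 114 mm over their backs; the gripper's body (76 mm by 85 mm) begins 54 mm behind the grasp point. The pads swing forward as they close: fully open they stand 13 mm farther back than shut.
Start: joints at [1.162, 0.245, 1.558, -0, 1.339, -0.174], TCP at [0.151, 0.632, 0.231] pointing down, gripper open.
Joint ranges: [-3.13, 3.13], [-1.02, 2.26], [0.13, 2.54], [-0.95, 4.09], [0.21, 2.88], [-2.74, 2.74]. Speed limits (rad/s): [2.57, 2.57, 3.14, 3.14, 3.14, 3.14].

## Interface

Orientations are given as [roll, pitch, yaw] about the fixed x, y, z axes, in that order (R = Rz(yaw) Ry(pitch) Rx(roll)).
In Python, from cell import observe, capture, get_calibration, finish_job, masks_of, grasp_offset gives the robot as it stands.
- The arm moves only by the tool send_rows, never from a script. Its argument "steps" is a list of rows, each a list of 6 numbers: the shift along the tool's x, y, z as a fraction of full scale, then the turn, a rotation vector about the tool's x, y, z as a fraction of full scale. A call has 1 to 10 rows; each row is the pose to reach, as a shift and turn from the pose commanded when the call began, along the tool's axes at that moment; what a row does not reach only later rows make up. Full scale, the value 1, is 0.15 m for a shift and 90 degrees for a turn. A row lasts 1/10 s, in which the tool goes at most 50 mm and 8.59 degrees, less where a joint would pass 70% of its speed; a pose out of reach is approached as far as the arm can. A call with a number of a shift or a turn outside -1 to 1 is refused whole. A call with a gripper value outside its range is refused whole. "jaw" is the opening, from 0 (shut) to 1 (fully open), set as the call begins (left out, the last holds). The fingers move at their own pace and stop on an object; "force" is the grip in N (left out, the last holds). Time passes only in rows, so rows that repeat a pose let the fingers close. It gives the time, the measured TCP pose, the force, the opening and the grip force at its end, in the units of the state.
- observe(): the state, without advancing time (a new reading comes with each control period).
- capture(name): name is "scene" or "top"; returns (picture, depth): 420x560x3 uint8, blue, green, red; 420x560 float32, m along the optical axis (not along the pixel's ray), 0 where there is no reading.
- get_calibration(name): a dict with "fx", "fy", "cx", "cy" (pixels), "world_from_camera" (4x4, takes a point from camera to world coordinates). Camera axes: x right, y up, looking along -z (the intrinsics and any distortion apply to the point x, -y, -z); pixel columns grow to the right and rows downward; lengths in m; the calibration is good to about 2 mm. A picture is of the moment at which its call begins. get_calibration takes no time and is no camera call.
- finish_job(): hands the job in; it is judged then, once.
Trained networks look in the newest picture that a camera, given by its name, has taken for a name from the list of things; names that differ only in an ending like _2 or _b are one class to them, and where a whole thing is asked for, a point or a joint stands for the part that bears it (a point fixed in the world has none). Each returns a list of dicts, best first, with "confidence" (0 to 1); they miss things now and then, are a little off and sometimes report something else, mostly with a low value. They report only what shows in the picture. A call takes as long as a camera call.
- masks_of(name, camera): "mask" (420x560 bool, what is visible of it) and "centre" ([column, row] in pixels, amid what is visible of it).
The state is a dict: "t": time; "q": joint angles; "qd": joint speeds; "joint_torque": joint torques, N m; "eef_pos": TCP position; "ee_rot": TCP orientation; "contact_force": force on the tool from outside, world axes, zero at the start; "torque": the same for the moment, N m; "opening": finger opening in m; "grasp_force": force on a finger pad.
Only numpy, scipy, OpenCV 4.12 (cv2) and the standard library are available. Lean on these libraries where they do the work, as an engineer would, in place of code of your own. Each camera call takes 0.05 s, during which the arm holds its last target. There are 200 camera calls.

## Working session

There is one attempt and no reset: what is moved stays moved. The work goes in short steps, Python scripts to look and compute and a tool call to move; the robot and the scene stay as the last step left them, time stands still between calls to the robot, and variables do not carry over. Pictures are saved under pics/ and viewed, at most 10 in all, crops included, and the job is handed in when it is done.

Besides the shell and the picture viewer there is one more tool, called after "Emit:" as name([rows], argument=value, ...), one row to a line, values as JSON. send_rows: Moves the arm, as the interface text tells. Its arguments: {"type":"object","properties":{"steps":{"type":"array","items":{"type":"array","items":{"type":"number"}}},"jaw":{"type":"number"},"force":{"type":"number"}},"required":["steps"]}

```bash
mkdir -p pics; cat > h.py <<'E'
import numpy as np,cv2
from cell import *
def pts(cam,depth,mask):
    c=get_calibration(cam);v,u=np.nonzero(mask&(depth>0));d=depth[v,u]
    P=np.stack([(u-c['cx'])/c['fx']*d,-(v-c['cy'])/c['fy']*d,-d,np.ones_like(d)])
    return (c['world_from_camera']@P)[:3].T
E
python3 - <<'E'
from h import *
ims=[]
for cam in('scene','top'):
    im,d=capture(cam);cv2.imwrite(f'pics/{cam}0.png',im)
    for n in('lever_handle','lever','lever_foot','grate','grate_edge','tea_box','fruit_tea_box','cleaner'):
        for r in masks_of(n,cam)[:2]:
            P=pts(cam,d,r['mask'])
            if len(P): print(cam,n,round(r['confidence'],2),np.round(r['centre']),len(P),np.round(np.median(P,0),3),np.round(np.percentile(P,2,0),3),np.round(np.percentile(P,98,0),3))
s=observe();print({k:np.round(s[k],3) for k in('t','eef_pos','ee_rot','contact_force','opening')})
E
```

```text
scene lever_handle 0.79 [285. 233.] 1343 [0.56  0.038 0.12 ] [ 0.452 -0.18   0.014] [0.628 0.157 0.264]
scene lever 0.97 [286. 231.] 1181 [0.562 0.036 0.123] [ 0.456 -0.173  0.038] [0.627 0.15  0.264]
scene lever_foot 0.91 [275. 218.] 1389 [ 0.56  -0.002  0.121] [ 0.333 -0.43  -0.002] [0.628 0.156 0.264]
scene grate 0.77 [361. 286.] 5002 [0.505 0.314 0.053] [0.366 0.181 0.037] [0.627 0.433 0.061]
scene grate 0.2 [286. 228.] 1178 [0.563 0.036 0.125] [ 0.457 -0.176  0.039] [0.628 0.153 0.264]
scene grate_edge 0.97 [362. 282.] 4970 [0.505 0.316 0.053] [0.366 0.184 0.037] [0.622 0.435 0.061]
scene grate_edge 0.49 [204. 208.] 908 [ 0.598 -0.338  0.056] [ 0.541 -0.411  0.001] [ 0.629 -0.289  0.076]
scene tea_box 0.88 [220. 255.] 1968 [ 0.753 -0.049  0.087] [ 0.695 -0.146  0.   ] [0.764 0.001 0.121]
scene fruit_tea_box 0.91 [202. 208.] 903 [ 0.598 -0.341  0.056] [ 0.541 -0.417  0.002] [ 0.629 -0.289  0.077]
scene cleaner 0.98 [276. 257.] 1077 [0.69  0.132 0.153] [0.658 0.098 0.065] [0.707 0.15  0.249]
scene cleaner 0.7 [204. 207.] 935 [ 0.598 -0.339  0.055] [ 0.537 -0.42  -0.   ] [ 0.629 -0
[... 393 characters left out ...]
5 0.069]
top grate_edge 0.6 [174. 235.] 414 [0.48  0.358 0.058] [0.377 0.174 0.001] [0.61  0.446 0.069]
top grate_edge 0.22 [306. 166.] 1012 [ 0.72  -0.075  0.119] [ 0.691 -0.147  0.017] [ 0.758 -0.003  0.128]
top tea_box 0.61 [308. 165.] 1005 [ 0.72  -0.075  0.119] [ 0.692 -0.146  0.019] [ 0.758 -0.003  0.129]
top fruit_tea_box 0.78 [386. 211.] 763 [ 0.578 -0.351  0.075] [ 0.538 -0.419  0.021] [ 0.617 -0.29   0.084]
top cleaner 0.83 [245. 182.] 321 [0.665 0.115 0.191] [0.643 0.089 0.107] [0.7   0.144 0.255]
{'t': np.float64(0.9), 'eef_pos': array([0.151, 0.632, 0.231]), 'ee_rot': array([ 3.142, -0.   ,  2.907]), 'contact_force': array([-0.369, -0.019,  0.362]), 'opening': np.float64(0.085)}
```

View pics/scene0.png

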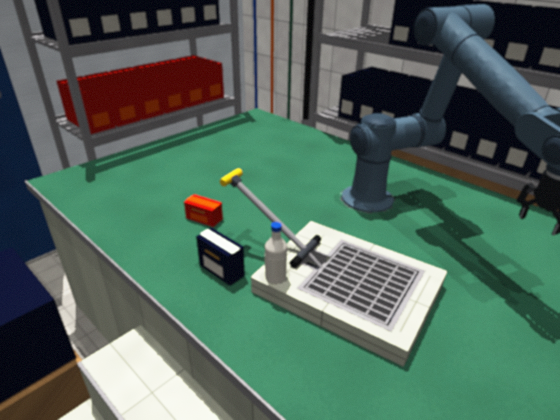

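View pics/top0.png

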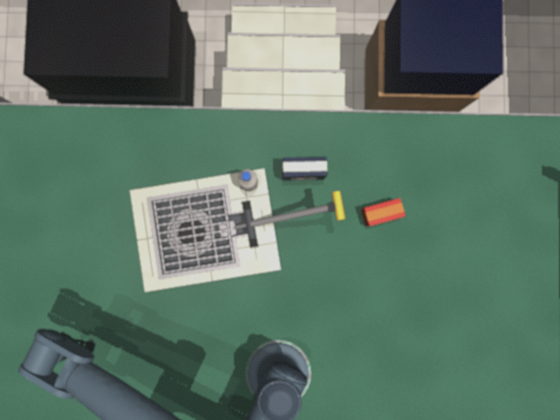

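The scene view shows the handle at (232,177), the foot at (306,250) and the red box beyond the handle at (203,209). In the top view the handle is at (339,206) and the foot at (250,224). Next I measure the yellow bar and the foot precisely.

```bash
python3 - <<'E'
from h import *
for cam in('scene','top'):
    im,d=capture(cam);h=cv2.cvtColor(im,cv2.COLOR_BGR2HSV)
    m=cv2.inRange(h,(20,130,100),(35,255,255))>0
    n,l,st,_=cv2.connectedComponentsWithStats(m.astype(np.uint8))
    k=1+np.argmax(st[1:,4]);print(cam,st[k])
    P=pts(cam,d,l==k);P=P[P[:,2]>.2];print('handle',P.mean(0).round(4),P.min(0).round(3),P.max(0).round(3))
    c=P[:,:2]-P[:,:2].mean(0);print('axis',np.linalg.svd(c)[2][0].round(3),np.ptp(c@np.linalg.svd(c)[2][0]))
    # foot: dark points 65..92 mm high near the foot
    Q=pts(cam,d,im.max(2)<75);Q=Q[(Q[:,2]>.068)&(Q[:,2]<.1)&(abs(Q[:,0]-.55)<.13)&(abs(Q[:,1]-.09)<.12)]
    print('foot',len(Q),Q.mean(0).round(4),Q.min(0).round(3),Q.max(0).round(3))
    r=masks_of('lever',cam)[0]['mask'];S=pts(cam,d,r);S=S[(S[:,2]>.11)&(S[:,2]<.25)]
    t=np.polyfit(S[:,1],S[:,0],1);w=np.polyfit(S[:,1],S[:,2],1);print('shaft x,z of y',t.round(4),w.round(4))
s=observe();print(s['t'])
E
```

```text
scene [220 168  22  18 174]
handle [ 0.594  -0.167   0.2591] [ 0.54  -0.19   0.243] [ 0.633 -0.15   0.267]
axis [0.985 0.173] 0.09211804789084627
foot 195 [0.5454 0.1212 0.0796] [0.451 0.093 0.068] [0.609 0.139 0.089]
shaft x,z of y [-0.2198  0.5569] [-0.5878  0.1522]
top [332 191  13  29 213]
handle [ 0.5833 -0.173   0.264 ] [ 0.541 -0.192  0.249] [ 0.628 -0.153  0.274]
axis [-0.979 -0.203] 0.08679015891596369
foot 83 [0.5251 0.1108 0.0871] [0.453 0.087 0.071] [0.601 0.135 0.099]
shaft x,z of y [-0.204   0.5493] [-0.6218  0.154 ]
1.1
```

Emit:
send_rows([
  [-0.05,-0.05,-0.3,0,0,0],
  [-0.25,-0.25,-0.5,0,0,0],
  [-0.5,-0.5,-0.7,0,0,0],
  [-0.75,-0.75,-0.8,0,0,0],
  [-1,-1,-0.8,0,0,0],
], jaw=0, force=40)

```text
t: 1.6
eef_pos: [0.2527, 0.4677, 0.3527]
ee_rot: [3.137, 0.002, 2.908]
contact_force: [0.5, 0.3, 0.7]
opening: 0.0118
grasp_force: 0.0
```

Emit:
send_rows([
  [-0.2,-0.2,0,0,0,0],
  [-0.4,-0.4,0,0,0,0],
  [-0.6,-0.6,0,0,0,0],
  [-0.8,-0.8,0,0,0,0],
  [-1,-1,0,0,0,0],
])

```text
t: 2.1
eef_pos: [0.3633, 0.2861, 0.3499]
ee_rot: [3.141, 0.001, 2.907]
contact_force: [0.2, -0.6, 0.8]
opening: 0.0003
grasp_force: 0.0
```

Emit:
send_rows([
  [-0.2,-0.2,0,0,0,0],
  [-0.4,-0.4,0,0,0,0],
  [-0.6,-0.6,0,0,0,0],
  [-0.8,-0.8,0,0,0,0],
  [-1,-1,0,0,0,0],
  [-1,-1,0,0,0,0],
])

```text
t: 2.7
eef_pos: [0.4754, 0.1033, 0.3495]
ee_rot: [-3.141, 0.0, 2.901]
contact_force: [0.2, 1.1, 0.3]
opening: 0.0
grasp_force: 0.0
```

Emit:
send_rows([
  [-0.15,-0.2,0,0,0,0],
  [-0.3,-0.4,0,0,0,-0.07],
  [-0.45,-0.6,0,0,0,-0.14],
  [-0.6,-0.8,0,0,0,-0.21],
  [-0.7,-1,0,0,0,-0.27],
  [-0.7,-1,0,0,0,-0.27],
  [-0.7,-1,0,0,0,-0.27],
])

```text
t: 3.4
eef_pos: [0.5408, -0.0631, 0.3496]
ee_rot: [3.141, -0.0, -2.954]
contact_force: [-0.3, -0.8, -0.7]
opening: 0.0
grasp_force: 0.0
```

Emit:
send_rows([
  [-0.05,-0.25,0,0,0,0],
  [-0.1,-0.5,0,0,0,0],
  [-0.16,-0.7,0.1,0,0,0],
  [-0.16,-0.77,0.25,0,0,0],
  [-0.16,-0.77,0.4,0,0,0],
  [-0.16,-0.77,0.43,0,0,0],
  [-0.16,-0.77,0.43,0,0,0],
])

```text
t: 4.1
eef_pos: [0.586, -0.1708, 0.2848]
ee_rot: [3.14, -0.001, -2.951]
contact_force: [0.5, -0.2, 0.2]
opening: -0.0003
grasp_force: 0.0
```

```bash
python3 - <<'E'
from h import *
a=cv2.resize(capture('scene')[0][110:290,150:400],None,fx=2.4,fy=2.4,interpolation=2)
b=cv2.resize(capture('top')[0][140:270,230:430],None,fx=1,fy=1)
b=cv2.copyMakeBorder(b,0,a.shape[0]-b.shape[0],0,0,0)
cv2.imwrite('pics/c1.png',np.hstack([a,b]));print(observe()['eef_pos'],observe()['contact_force'])
E
```

```text
[ 0.5868556  -0.17151558  0.28693478] [ 0.43910455 -0.41855986 -0.41041   ]
```

View pics/c1.png

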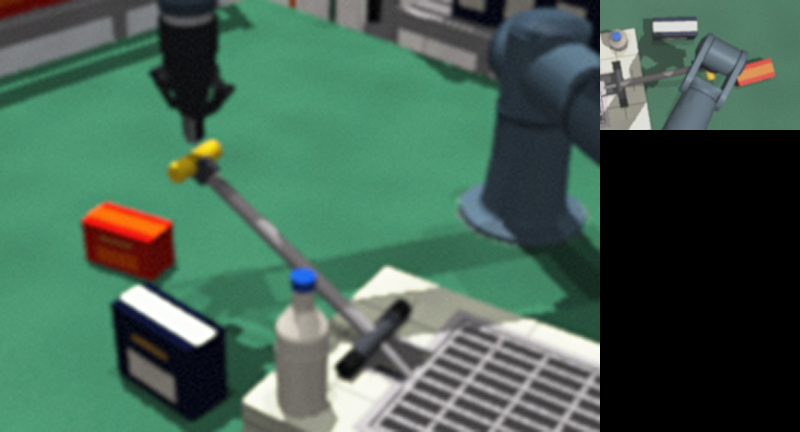

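Emit:
send_rows([
  [0,0,0.06,0,0,0],
  [0,0,0.09,0,0,0],
  [0,0,0.11,0,0,0],
  [0,-0.015,0.135,0,0,0],
  [0,-0.035,0.165,0,0,0],
  [0,-0.055,0.195,0,0,0],
  [0,-0.075,0.22,0,0,0],
  [0,-0.09,0.25,0,0,0],
])

```text
t: 5.0
eef_pos: [0.5895, -0.1858, 0.2491]
ee_rot: [-3.141, 0.002, -2.952]
contact_force: [-0.9, 1.9, 6.7]
opening: -0.0004
grasp_force: 3.3
```

```bash
cat > look.py <<'E'
from h import *
import sys
im,d=capture('scene');s=observe();print(s['t'],s['eef_pos'].round(4),s['contact_force'].round(1))
m=cv2.inRange(cv2.cvtColor(im,cv2.COLOR_BGR2HSV),(20,130,100),(35,255,255))>0
P=pts('scene',d,m);P=P[(P[:,2]>.08)&(abs(P[:,0]-.59)<.09)&(abs(P[:,1]+.2)<.09)];print('handle',len(P),P.mean(0).round(4),P.min(0).round(3),P.max(0).round(3))
r=masks_of('grate','scene')
G=pts('scene',d,r[0]['mask']);o=np.array([.193,-.981]);u=(G[:,:2]-[.531,.112])@-o
print('edge z',[np.percentile(G[(u>a)&(u<a+.02),2],[50,80,95]).round(3) for a in(.07,.09,.11,.13)])
if len(sys.argv)>1: cv2.imwrite(sys.argv[1],cv2.resize(im[110:340,150:460],None,fx=2.4,fy=2.4,interpolation=2))
E
python3 look.py pics/c2.png
```

```text
5.05 [ 0.5895 -0.1862  0.2484] [-0.2  0.6  5.4]
handle 137 [ 0.5975 -0.1762  0.242 ] [ 0.544 -0.201  0.226] [ 0.636 -0.159  0.263]
edge z [array([0.061, 0.065, 0.067]), array([0.057, 0.063, 0.065]), array([0.059, 0.063, 0.065]), array([0.058, 0.063, 0.065])]
```

View pics/c2.png

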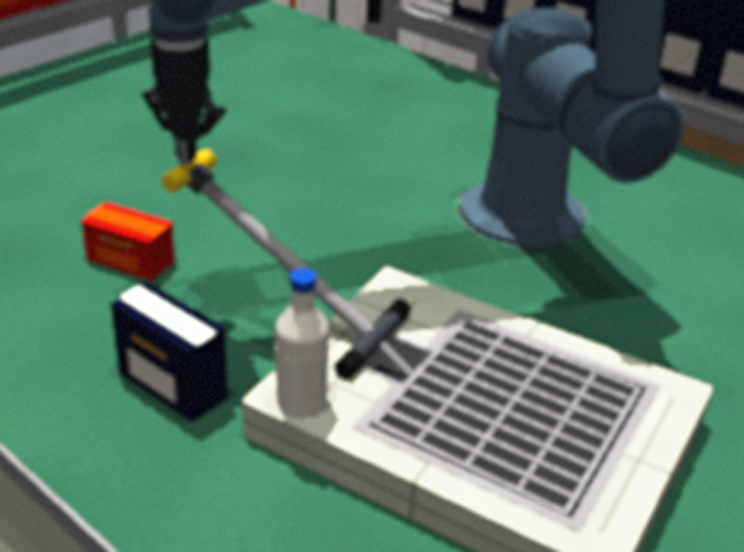

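Contact is firm at about 6 N, and the fingertips sit on the bar at (190,170) in the crop with nothing else disturbed. I keep following the arc.

Emit:
send_rows([
  [0,-0.018,0.035,0,0,0],
  [0,-0.037,0.07,0,0,0],
  [0,-0.055,0.105,0,0,0],
  [0,-0.074,0.142,0,0,0],
  [0,-0.091,0.178,0,0,0],
  [0,-0.108,0.215,0,0,0],
  [0,-0.124,0.25,0,0,0],
  [0,-0.14,0.29,0,0,0],
])

```text
t: 5.9
eef_pos: [0.5943, -0.2081, 0.2068]
ee_rot: [-3.137, 0.004, -2.953]
contact_force: [0.3, -2.3, 7.7]
opening: -0.0003
grasp_force: 3.9
```

```bash
python3 look.py pics/c3.png
```

```text
5.95 [ 0.5942 -0.2086  0.2058] [ 2.  -3.3  8. ]
handle 126 [ 0.601  -0.1976  0.1999] [ 0.546 -0.218  0.183] [ 0.64  -0.183  0.217]
edge z [array([0.077, 0.083, 0.084]), array([0.072, 0.079, 0.082]), array([0.072, 0.077, 0.08 ]), array([0.071, 0.076, 0.078])]
```

View pics/c3.png

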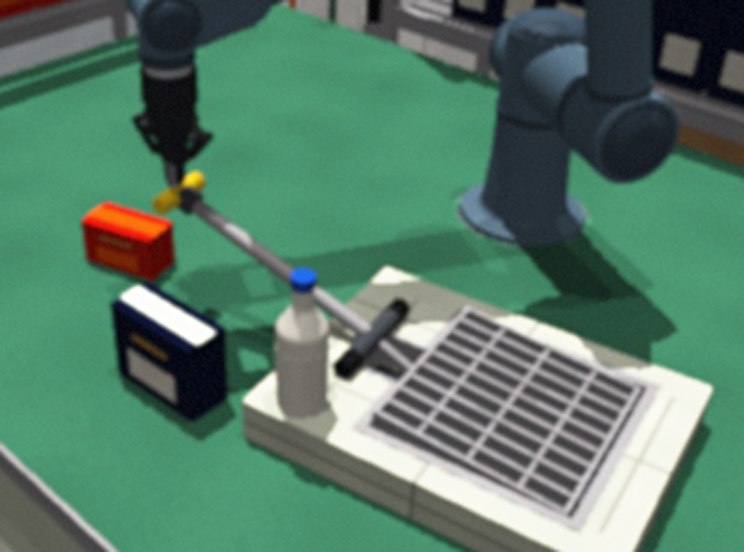

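The grate edge is up about 2 cm, the bar is still under the fingertips at (180,185) in the crop, and the boxes and bottle haven't moved. I continue.

Emit:
send_rows([
  [0,-0.018,0.037,0,0,0],
  [0,-0.036,0.075,0,0,0],
  [0,-0.054,0.112,0,0,0],
  [0,-0.068,0.15,0,0,0],
  [0,-0.08,0.188,0,0,0],
  [0,-0.092,0.226,0,0,0],
  [0,-0.104,0.265,0,0,0],
  [0,-0.114,0.304,0,0,0],
])

```text
t: 6.8
eef_pos: [0.5979, -0.2252, 0.1612]
ee_rot: [-3.136, 0.004, -2.953]
contact_force: [0.8, -3.2, 7.1]
opening: -0.0001
grasp_force: 3.8
```

```bash
python3 look.py
```

```text
6.85 [ 0.5977 -0.2254  0.1602] [ 1.9 -3.6  6.9]
handle 117 [ 0.6025 -0.2126  0.1545] [ 0.552 -0.237  0.136] [ 0.641 -0.197  0.175]
edge z [array([0.097, 0.101, 0.103]), array([0.09 , 0.097, 0.099]), array([0.088, 0.093, 0.096]), array([0.086, 0.09 , 0.093])]
```

Emit:
send_rows([
  [0,-0.01,0.037,0,0,0],
  [0,-0.02,0.075,0,0,0],
  [0,-0.03,0.112,0,0,0],
  [0,-0.038,0.15,0,0,0],
  [0,-0.045,0.188,0,0,0],
  [0,-0.051,0.226,0,0,0],
  [0,-0.056,0.265,0,0,0],
  [0,-0.06,0.29,0,0,0],
  [0,-0.06,0.305,0,0,0],
  [0,-0.06,0.305,0,0,0],
])

```text
t: 7.9
eef_pos: [0.6, -0.2353, 0.1158]
ee_rot: [-3.134, 0.005, -2.953]
contact_force: [1.6, -6.3, 7.2]
opening: 0.0002
grasp_force: 3.6
```

```bash
python3 look.py pics/c4.png
```

```text
7.95 [ 0.6    -0.2353  0.1159] [ 1.4 -5.9  7.5]
handle 120 [ 0.6072 -0.2218  0.109 ] [ 0.552 -0.243  0.095] [ 0.644 -0.207  0.126]Traceback (most recent call last):
  File "look.py", line 7, in <module>
    G=pts('scene',d,r[0]['mask']);o=np.array([.193,-.981]);u=(G[:,:2]-[.531,.112])@-o
                    ~^^^
IndexError: list index out of range
```

Emit:
send_rows([
  [0,-0.01,0,0,0,0],
  [0,-0.02,0,0,0,0],
  [0,-0.02,0,0,0,0],
  [0,-0.02,0,0,0,0],
  [0,-0.02,0,0,0,0],
])

```text
t: 8.5
eef_pos: [0.5999, -0.2358, 0.1149]
ee_rot: [-3.139, 0.004, -2.953]
contact_force: [0.4, 0.6, 5.7]
opening: 0.0
grasp_force: 3.3
```

```bash
sed -i "s/^r=masks.*/r=masks_of('grate','scene') or masks_of('grate_edge','scene') or [{'mask':np.pad(np.ones((120,130),bool),((220,80),(300,130)))}]/" look.py; python3 look.py pics/c4.png
```

```text
8.55 [ 0.6    -0.2359  0.115 ] [1.4 1.5 5.8]
handle 125 [ 0.6063 -0.2221  0.1086] [ 0.551 -0.243  0.093] [ 0.643 -0.205  0.124]
edge z [array([0.115, 0.119, 0.121]), array([0.106, 0.113, 0.116]), array([0.101, 0.108, 0.112]), array([0.1  , 0.104, 0.106])]
```

View pics/c4.png

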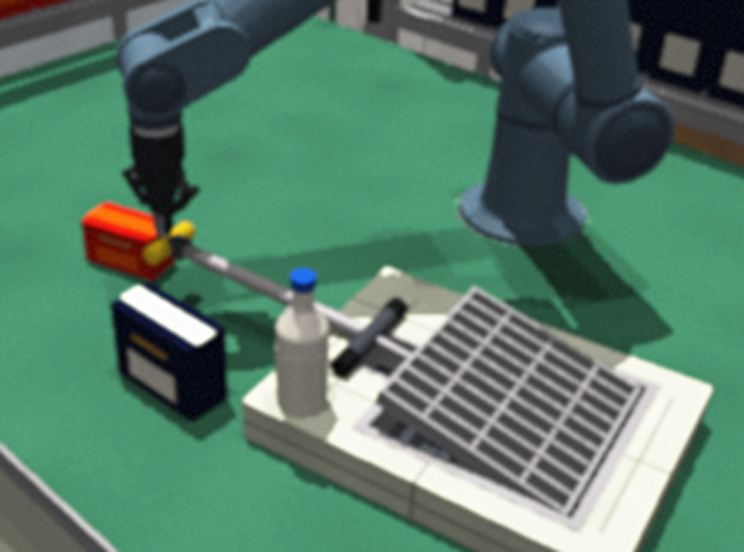

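The grate's free edge, around (385,390) to (475,290) in the crop, stands about 6 cm up. The handle at (165,243) is held under the fingertips with about 6 N and almost no sideways force, and the boxes and bottle are where they stood.

```bash
python3 -c "
from cell import *
print(finish_job())"
```

```text
the job is handed in; nothing more can be done
None
```

I handed the job in at about 8.6 s with the grate's free edge roughly 6 cm above the slab, the handle held down at about 6 N, and the tea boxes and bottle not touched; the hand-in returned no verdict.

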